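# Peel the top component tray off its clinging stack and hold it over the pad

### The arm

A 6-joint arm with a two-finger parallel gripper is mounted at the origin on the work surface. World frame = base frame: x ahead of the robot, y to its left, z up, the work surface at z = 0. Lengths are in mm, angles in degrees, forces in N, time in s.
With the tool pointing down it reaches from about 350 to 850 mm from the base axis. Payload 8.1 kg.
Tool frame: the origin (TCP) lies midway between the tips of the shut fingers; the grasp point (between the pads) lies 19 mm behind it; z points along the fingers, y is the line along which they close (so a half turn about z gives the same grasp; the last joint's range is limited). The gripper opens to 85 mm and grips with 20 to 120 N. Pads are 22 mm wide; open, the fingers measure 114 mm over their backs; the gripper's body (76 mm by 85 mm) begins 54 mm behind the grasp point. The pads swing forward as they close: fully open they stand 13 mm farther back than shut.
Start: joints at [-4.893, 7.471, 85.268, -0, 87.261, -4.893], TCP at [600.004, 0.022, 231.292] pointing down, gripper open.
Joint ranges: [-169.43, 169.43], [-51.17, 129.36], [1.28, 143.12], [-76.62, 256.62], [0, 156.53], [-152.29, 152.29]. Speed limits (degrees/s): [136.94, 136.94, 159.86, 180, 180, 180].

### API

Orientations are given as [roll, pitch, yaw] about the fixed x, y, z axes, in that order (R = Rz(yaw) Ry(pitch) Rx(roll)).
In Python, from bench import r gives the robot as it stands. The module is installed in compiled form; this text tells all that it offers.
- The arm moves only by the tool jog_arm, never from a script. Its argument "rows" is a list of rows, each a list of 2 entries, a list of its own where there are three numbers: the shift along the tool's x, y, z in mm, then the turn, a rotation vector about the tool's x, y, z in rad. A call has 1 to 10 rows; each row is the pose to reach, as a shift and turn from the pose commanded when the call began, along the tool's axes at that moment; what a row does not reach only later rows make up. A row lasts 1/10 s, in which the tool goes at most 50 mm and 8.59 degrees, less where a joint would pass 70% of its speed; a pose out of reach is approached as far as the arm can. A call with a gripper value outside its range is refused whole. "grip" is the finger opening in mm, from 0 to 85.4, set as the call begins (left out, the last holds). The fingers move at their own pace and stop on an object; "force" is the grip in N (left out, the last holds). Time passes only in rows, so rows that repeat a pose let the fingers close. It gives the time, the measured TCP pose, the force, the opening and the grip force at its end, in the units of the state.
- r.sense(): the state, without advancing time (a new reading comes with each control period).
- r.snapshot(name): name is "scene" or "side" or "wrist"; returns (picture, depth): 480x640x3 uint8, blue, green, red; 480x640 float32, mm along the optical axis (not along the pixel's ray), 0 where there is no reading.
- r.camera_params(name): a dict with "fx", "fy", "cx", "cy" (pixels), "pose" (4x4, takes a point from camera to world coordinates); the wrist camera has in their place "tool_from_camera" (4x4, takes a point from camera to tool coordinates, whose origin is the TCP and whose axes are the flange's). Camera axes: x right, y down, z forward; pixel columns grow to the right and rows downward; lengths in mm; the calibration is good to about 2 mm. A picture is of the moment at which its call begins: read the wrist's pose just before it. camera_params takes no time and is no camera call.
- r.hand_in(): hands the job in; it is judged then, once.
The state is a dict: "time": time; "joint_pos": joint angles; "qd": joint speeds; "joint_efforts": joint torques, N m; "tool_pos": TCP position; "tcp_rot": TCP orientation; "ft_force": force on the tool from outside, world axes, zero at the start; "wrist_torque": the same for the moment, N m; "finger_gap": finger opening in mm; "grip_force": force on a finger pad.
Only numpy, scipy, OpenCV 4.12 (cv2) and the standard library are available. Lean on these libraries where they do the work, as an engineer would, in place of code of your own. Each camera call takes 0.05 s, during which the arm holds its last target. There are 200 camera calls.

### The job

The top blue tray clings to the nested stack below it. Take it by its yellow grip lug, peel it off by raising that corner first while the opposite end still rests on the stack and drawing it out towards the raised end, then carry it to the cork-coloured pad and hold it there level, centred a hand's breadth (about 12 cm) above the pad; the program finishes while the gripper is still holding the tray. Leave the rest of the stack standing where it is and do not disturb the flux bottle, the solder reel or the green board.

Things in the scene. Friction and masses are not known exactly. Their poses are not given: they have to be found in the camera images.
- tray_center (a point): Top tray, blue plastic, 0.11 kg, 200 (its x) x 140 (its y) x 25 mm, open on top, z up. Point: its centre in plan, half-way up (12.5 mm above its underside). Its rim, 12 mm wide, 8 mm high, all round, rests on the stack's rim; the rim's underside is 4.5 mm above this point. Its well hangs 17 mm into the stack, with 1 mm play along x and 5 mm along y.
- tray_lug (a point): Yellow grip lug of the top tray, upright on the rim at its +x, -y corner: 34 mm long (tray x), 14 mm thick (tray y), 38 mm tall from the rim's top. Axes as the tray's. Point: middle of length and thickness, 15 mm below its top, 23 mm above the rim; +80, -62, +35.5 mm from tray_center. Pinch it across its thickness from above: one finger over the open well, the other outside the rim.
- tray_lug_corner (a point): Outer corner of the tray's rim beside the lug, on the rim's underside: +100, -70, +4.5 mm from tray_center in the tray's axes.
- tray_far_corner (a point): Opposite outer corner of the tray's rim, on its underside: -100, +70, +4.5 mm from tray_center. At this -x end a bead on the well sits 5 mm under a ledge of the stack, 3 mm deep, and sprung pads grip the well's sides: lifted straight, the tray brings the stack along. Turn it up about its -x rim edge, lug end first, by 0.15 to 0.2 rad, then draw it 10 mm along its +x and it comes free.
- stack_top (a point): The rest of the stack: five nested blue trays that move as one, 200 x 140 mm, 0.55 kg, loose on the bench. Point: middle of its plan, at the top of its rim, 57 mm above the bench, where the top tray's rim rests. Axes as the tray's.
- pad_center (a point): The cork-coloured work pad fixed to the bench, 190 mm (its x) by 150 mm (its y), 3 mm thick. This point is the middle of its upper face.
- flux_center (a point): Bystander: amber flux bottle with black cap, 34 mm across, 75 mm tall; its centre.
- solder_center (a point): Bystander: grey metal solder reel standing on end, 52 mm across, 40 mm tall; its centre.
- board_center (a point): Bystander: small green circuit board lying flat, 70 x 50 mm, 13 mm tall with its parts; centre of the bare board.
Not all that is in view belongs to the job. Leave any orange look-alike of the part that bears stack_top alone.

How it is judged:
By the outcome, as a careful person would: the job done as asked, in the order asked, and still so for the second after the job is handed in, while the arm keeps its last pose, push and grip.
It also fails if it takes over 35 s, if anything falls off the work surface, if the arm or the gripper's body presses on something with over 40 N, if the wrist force passes 120 N, or if a joint passes its speed limit or range.

## Working session

There is one attempt and no reset: what is moved stays moved. The work goes in short steps, Python scripts to look and compute and a tool call to move; the robot and the scene stay as the last step left them, time stands still between calls to the robot, and variables do not carry over. Pictures are saved under pics/ and viewed, at most 10 in all, crops included, and the job is handed in when it is done.

Besides the shell and the picture viewer there is one more tool, called after "Call:" by a JSON object that holds its "fn" and its "kwargs", one argument or row to a line. jog_arm: Moves the arm, as the interface text tells. Its arguments: {"type":"object","properties":{"rows":{"type":"array"},"grip":{"type":"number"},"force":{"type":"number"}},"required":["rows"]}

```bash
mkdir -p pics; cat > h.py <<'E'
import numpy as np, cv2
from bench import r
def cloud(name):
    s=r.sense(); img,d=r.snapshot(name); p=r.camera_params(name)
    v,u=np.mgrid[0:480,0:640]
    P=np.stack([(u-p['cx'])/p['fx']*d,(v-p['cy'])/p['fy']*d,d,np.ones_like(d)],-1)
    if 'pose' in p: T=np.array(p['pose'])
    else:
        from scipy.spatial.transform import Rotation as R
        W=np.eye(4); W[:3,:3]=R.from_euler('xyz',s['tcp_rot'],degrees=True).as_matrix(); W[:3,3]=s['tool_pos']
        T=W@np.array(p['tool_from_camera'])
    return img,d,(P@T.T)[...,:3]
E
python3 - <<'E'
from h import *
for n in ['scene','side']:
    img,d,P=cloud(n); cv2.imwrite(f'pics/{n}0.png',img); np.savez(f'{n}0.npz',img=img,d=d,P=P)
print(r.sense())
E
```

```text
{'time': 0.1, 'joint_pos': array([-4.89125519e+00,  7.51141437e+00,  8.53240776e+01, -3.81768992e-04,
        8.72613082e+01, -4.89298467e+00]), 'qd': array([ 0.01546638, -0.08025194, -0.23865779,  0.00418198,  0.06237845,
        0.05004271]), 'joint_efforts': array([ 1.52257860e-03, -5.70947063e+01, -5.01941299e+01, -1.80579236e-04,
        8.16394575e-03,  5.26326357e-05]), 'tool_pos': array([5.99499150e+02, 8.16618715e-02, 2.30332779e+02]), 'tcp_rot': array([-1.79903520e+02, -7.87664167e-03,  9.00017414e+01]), 'ft_force': array([-0.49438214, -0.18253918,  0.42318297]), 'wrist_torque': array([-0.00305441, -0.01470505,  0.01195549]), 'grip_force': 0.0, 'finger_gap': 85.48892103508162}
```

View pics/scene0.png

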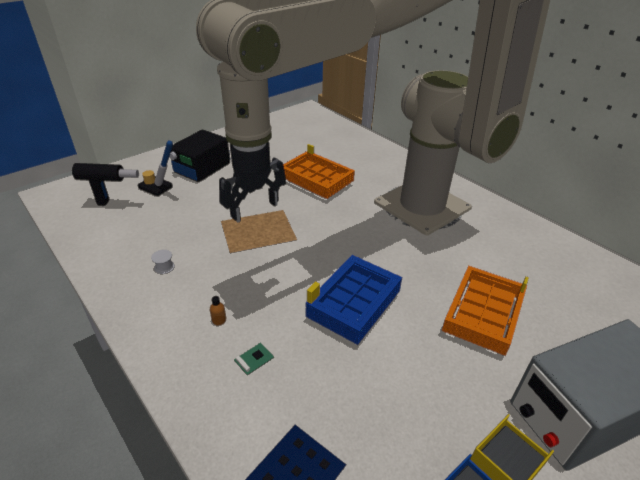

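View pics/side0.png

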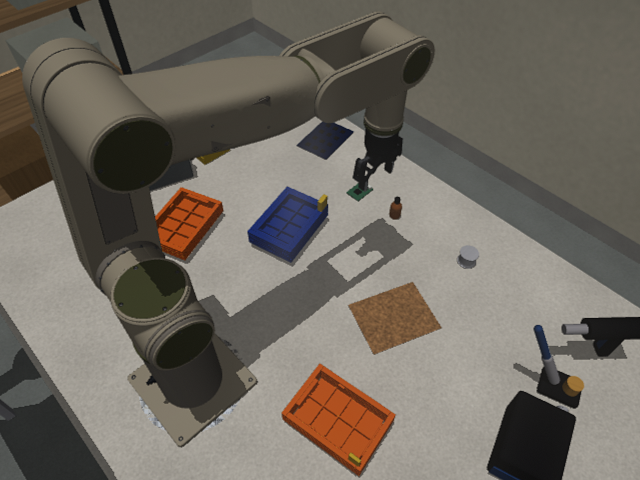

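Scene view: blue stack at about (355,297) with yellow lug at (314,292), pad (258,231), flux bottle (217,310), reel (162,262), board (254,358). Side view: stack (288,223), lug (323,203), pad (395,317), bottle (396,208), reel (468,257), board (360,192).

```bash
python3 - <<'E'
from h import *
for n,seeds in [('scene',dict(tray=(355,297),pad=(258,231),flux=(217,310),solder=(162,262),board=(254,358))),('side',dict(tray=(288,223),pad=(395,317),flux=(396,208),solder=(468,257),board=(360,192)))]:
    f=np.load(n+'0.npz'); img,d,P=f['img'],f['d'],f['P']; hsv=cv2.cvtColor(img,cv2.COLOR_BGR2HSV).astype(int)
    H,S,V=hsv[...,0],hsv[...,1],hsv[...,2]; ok=d>0
    v,u=np.mgrid[0:480,0:640]
    def near(k,rad): return ok&(np.hypot(u-seeds[k][0],v-seeds[k][1])<rad)
    print(n)
    m=near('tray',75)&(H>105)&(H<130)&(S>120)&(P[...,2]>60)
    q=P[m]; print('tray z pct',np.percentile(q[:,2],[5,50,95]),cv2.minAreaRect(q[:,:2].astype(np.float32)))
    top=q[(q[:,2]>61)&(q[:,2]<69)]; print('rimtop',len(top),cv2.minAreaRect(top[:,:2].astype(np.float32)))
    m=near('tray',60)&(H>18)&(H<35)&(S>120); q=P[m&(P[...,2]>60)]; print('lug',len(q),q.min(0),q.max(0),q.mean(0))
    t=q[q[:,2]>q[:,2].max()-6]; print(' lugtop',t.mean(0),cv2.minAreaRect(t[:,:2].astype(np.float32)))
    m=near('pad',60)&(H>5)&(H<25)&(S>60)&(P[...,2]<12); q=P[m]; print('pad',q.mean(0),cv2.minAreaRect(q[:,:2].astype(np.float32)))
    for k in ['flux','solder','board']:
        q=P[near(k,25)&(P[...,2]>6)&(P[...,2]<100)&((k!='board')|((H>60)&(H<95)&(S>60)))]
        print(k,len(q),q.min(0),q.max(0),np.median(q,0))
E
```

```text
scene
tray z pct [61.65134623 64.91133328 67.34949806] ((460.9640197753906, 180.119873046875), (202.1654510498047, 140.4703369140625), 15.550055503845215)
rimtop 1780 ((460.9640197753906, 180.119873046875), (202.1654510498047, 140.4703369140625), 15.550055503845215)
lug 195 [537.11471549 130.50929004  68.09066657] [572.81546698 153.38760463 106.71716634] [557.60573187 145.4701757   91.6893887 ]
 lugtop [554.24355167 142.00806502 103.09312575] ((554.0451049804688, 142.03431701660156), (36.55044174194336, 13.592865943908691), 17.800212860107422)
pad [ 470.46507198 -207.710708      3.16198836] ((414.51666259765625, -282.5036926269531), (370.87457275390625, 218.74267578125), 52.9343147277832)
flux 355 [7.12561539e+02 2.05054744e-01 6.20207019e+00] [744.31406543  30.68190539  77.50682615] [731.39651852  21.58329695  43.36421858]
solder 364 [ 720.5096905  -259.25679976    6.0341368 ] [ 769.53659791 -207.89343242   43.18885504] [ 746.98348417 -224.39012649   38.17596031]
board 121 [690.91356256 128.89363126   6.00414329] [759.03097641 178.93478902  10.88393165] [722.18700918 152.1073094    
[... 423 characters left out ...]
552.1902861  137.92523395 103.23697951] ((551.5963134765625, 137.67379760742188), (30.186670303344727, 11.842857360839844), 18.97532844543457)
pad [ 464.17051864 -214.87905598    2.24286616] ((468.3437805175781, -212.27285766601562), (153.59715270996094, 193.68235778808594), 68.7093276977539)
flux 206 [706.44137295 -35.48640703   6.20827214] [777.48591008  50.89591438  77.97005271] [717.58200921   4.81043562  43.49501974]
solder 315 [ 694.08752936 -260.82417564    6.03181799] [ 769.52384848 -163.26505294   45.99022212] [ 735.56484511 -237.67515017   37.65685046]
board 29 [688.9589646  123.83216152   6.0568351 ] [736.56109891 171.06219935   9.09129489] [709.60447845 138.29500207   7.227605  ]
```

Call:
{"fn": "jog_arm", "kwargs": {
  "rows": [
    [[30,-10,10],[0,0,0.15]],
    [[60,-20,25],[0,0,0.3]],
    [[90,-30,40],[0,0,0.45]],
    [[120,-40,50],[0,0,0.6]],
    [[140,-47,56],[0,0,0.75]],
    [[140,-47,56],[0,0,0.9]],
    [[140,-47,56],[0,0,1.05]],
    [[140,-47,56],[0,0,1.2]],
    [[140,-47,56],[0,0,1.302]],
    [[140,-47,56],[0,0,1.302]]
  ],
  "grip": 60
}}

```text
time: 1.1
tool_pos: [552.6, 140.0, 174.8]
tcp_rot: [-180.0, 0.1, 15.3]
ft_force: [-0.3, -0.4, -0.4]
finger_gap: 59.9
grip_force: 0.0
```

```bash
cat > lug.py <<'E'
from h import *
import sys
img,d,P=cloud('wrist'); s=r.sense(); print(s['time'],s['tool_pos'],s['tcp_rot'],s['joint_pos'],s['finger_gap'])
cv2.imwrite(f'pics/{sys.argv[1]}.png',img); np.savez('w.npz',img=img,d=d,P=P)
hsv=cv2.cvtColor(img,cv2.COLOR_BGR2HSV).astype(int); H,S=hsv[...,0],hsv[...,1]
near=(np.abs(P[...,0]-553)<60)&(np.abs(P[...,1]-140)<60)&(d>0)
q=P[near&(H>18)&(H<36)&(S>100)&(P[...,2]>60)]; print('lug',len(q),np.percentile(q[:,2],[5,50,95]))
t=q[q[:,2]>98]; print(len(t),cv2.minAreaRect(t[:,:2].astype(np.float32)))
b=P[(d>0)&(H>105)&(H<130)&(S>120)&(P[...,2]>60)&(P[...,2]<70)]; print('rim',len(b),cv2.minAreaRect(b[:,:2].astype(np.float32)))
E
python3 lug.py w1
```

```text
1.15 [552.70858325 139.99737316 174.83813358] [-1.79994933e+02  4.85241547e-02  1.55372160e+01] [ 9.06194315e+00  4.80330029e+00  9.40743757e+01 -4.43206376e-04
  8.11711101e+01  8.35247975e+01] 59.98021257268549
lug 2324 [ 82.47539097 103.62757648 255.39437842]
2059 ((554.0617065429688, 138.36685180664062), (33.82094192504883, 123.52566528320312), 13.396583557128906)
rim 17111 ((546.775390625, 159.53277587890625), (213.28851318359375, 417.5573425292969), 76.91584014892578)
```

View pics/w1.png

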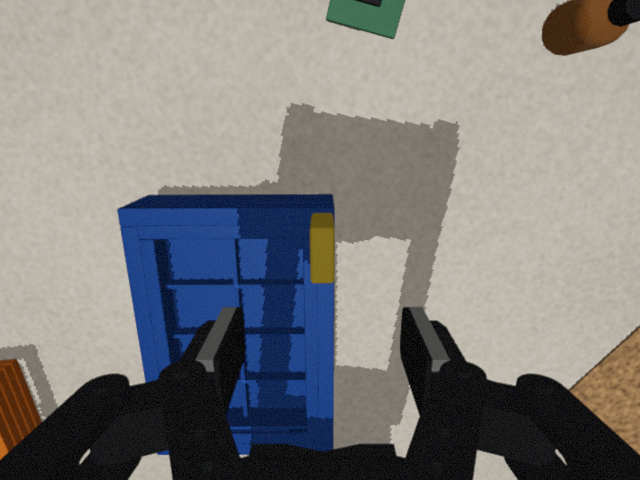

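Wrist view: lug top at about (322,247), right edge of the tray at x≈333, finger pads at x≈220 and 425, so nearly centred. I'll measure the lug top and the rim edge.

```bash
python3 - <<'E'
from h import *
f=np.load('w.npz'); img,d,P=f['img'],f['d'],f['P']
v,u=np.mgrid[0:480,0:640]
q=P[(abs(u-322)<25)&(abs(v-247)<50)&(P[...,2]>99)&(P[...,2]<108)]
print(len(q),q.mean(0),cv2.minAreaRect(q[:,:2].astype(np.float32)))
hsv=cv2.cvtColor(img,cv2.COLOR_BGR2HSV).astype(int)
m=(u>305)&(u<345)&(v>200)&(v<440)&(hsv[...,0]>105)&(hsv[...,0]<130)&(hsv[...,1]>120)&(P[...,2]>61)&(P[...,2]<70)
# right edge per row
e=[]
for row in range(290,440,3):
    c=np.where(m[row])[0]
    if len(c): e.append(P[row,c.max(),:2])
e=np.array(e); vx,vy,x0,y0=cv2.fitLine(e.astype(np.float32),cv2.DIST_HUBER,0,.01,.01).ravel(); print('edge angle',np.degrees(np.arctan2(vy,vx)),x0,y0)
# signed offset of grasp center to lug in tray axes, and lug center from edge
a=np.radians(15.4); X=np.array([np.cos(a),np.sin(a)]);Y=np.array([-X[1],X[0]])
c=np.array(cv2.minAreaRect(q[:,:2].astype(np.float32))[0]); t=np.array([552.7,140.0])
print('lug-tcp tray axes',(c-t)@X,(c-t)@Y,'edge->lug',(c-[x0,y0])@Y)
E
```

```text
1405 [554.18410434 140.71181788 103.21867167] ((553.4912719726562, 140.6454315185547), (33.65974044799805, 13.855186462402344), 15.74208927154541)
edge angle 15.275318 464.8139 108.508255
lug-tcp tray axes 0.9342599605081032 0.412130447851707 edge->lug 7.434486583294655
```

Call:
{"fn": "jog_arm", "kwargs": {
  "rows": [
    [[1,-0.4,30],[0,0,0]],
    [[1,-0.4,60],[0,0,0]],
    [[1,-0.4,85],[0,0,0]],
    [[1,-0.4,100],[0,0,0]],
    [[1,-0.4,105],[0,0,0]],
    [[1,-0.4,105],[0,0,0]]
  ]
}}

```text
time: 1.75
tool_pos: [553.7, 140.6, 70.0]
tcp_rot: [-180.0, 0.0, 15.5]
ft_force: [0.2, 0.1, 0.8]
finger_gap: 60.0
grip_force: 0.0
```

Call:
{"fn": "jog_arm", "kwargs": {
  "rows": [
    [[0,0,0],[0,0,0]],
    [[0,0,0],[0,0,0]],
    [[0,0,0],[0,0,0]],
    [[0,0,0],[0,0,0]],
    [[0,0,0],[0,0,0]],
    [[0,0,0],[0,0,0]],
    [[0,0,0],[0,0,0]],
    [[0,0,0],[0,0,0]]
  ],
  "grip": 5,
  "force": 90
}}

```text
time: 2.55
tool_pos: [554.9, 140.8, 71.7]
tcp_rot: [180.0, -0.1, 15.4]
ft_force: [-0.9, -0.5, 6.2]
finger_gap: 13.2
grip_force: 88.7
```

```bash
python3 - <<'E'
from bench import r
s=r.sense(); print(s)
# rows: rotate about -x rim edge; tool axes (x=tray x, y=-tray y, z=down). 
import numpy as np
# pivot relative to TCP in tray (x,z): TCP at lug: x=+80, z=TCP 70 ; pivot x=-100, z=57
px,pz=-180.,57-s['tool_pos'][2]
for th in np.arange(0.02,0.2,0.02):
    c,sn=np.cos(th),np.sin(th)
    dx=px-(c*px-sn*pz); dz=pz-(sn*px+c*pz)
    print(round(th,3),round(dx,2),round(dz,2))
E
```

```text
{'time': 2.55, 'joint_pos': array([ 9.11010640e+00,  1.07621372e+01,  9.88993690e+01, -5.55160900e-03,
        7.02075185e+01,  8.36987455e+01]), 'qd': array([ 0.04252686,  0.04874947, -0.08500236,  0.08825193,  0.09969501,
       -0.02996394]), 'joint_efforts': array([  0.13020293, -52.01377273, -42.83535361,   0.15531435,
        -0.2485089 ,   0.11567473]), 'tool_pos': array([554.87218902, 140.79692219,  71.70184439]), 'tcp_rot': array([ 1.79980428e+02, -1.29610131e-01,  1.54132569e+01]), 'ft_force': array([-0.89265754, -0.52454138,  6.23935618]), 'wrist_torque': array([-0.0676898 ,  0.11561325,  0.11884415]), 'grip_force': 88.68436932563782, 'finger_gap': 13.151172414030714}
0.02 -0.33 3.6
0.04 -0.73 7.19
0.06 -1.21 10.77
0.08 -1.75 14.34
0.1 -2.37 17.9
0.12 -3.05 21.44
0.14 -3.81 24.97
0.16 -4.64 28.49
0.18 -5.54 31.99
```

Call:
{"fn": "jog_arm", "kwargs": {
  "rows": [
    [[-0.3,0,-3.6],[0,0.02,0]],
    [[-0.5,0,-5.4],[0,0.03,0]],
    [[-0.7,0,-7.2],[0,0.04,0]],
    [[-1,0,-9],[0,0.05,0]],
    [[-1.2,0,-10.8],[0,0.06,0]],
    [[-1.5,0,-12.6],[0,0.07,0]],
    [[-1.7,0,-14.3],[0,0.08,0]],
    [[-2,0,-16.1],[0,0.09,0]],
    [[-2.4,0,-17.9],[0,0.1,0]],
    [[-2.4,0,-17.9],[0,0.1,0]]
  ]
}}

```text
time: 3.55
tool_pos: [551.4, 140.0, 88.4]
tcp_rot: [-180.0, -5.8, 15.4]
ft_force: [1.3, -0.5, 2.1]
finger_gap: 12.9
grip_force: 88.0
```

```bash
cat > look.py <<'E'
from h import *
import sys
img,d,P=cloud('scene'); s=r.sense(); print(s['time'],s['tool_pos'],s['tcp_rot'],s['ft_force'],s['wrist_torque'],s['finger_gap'],s['grip_force'])
c=img[200:400,200:440]; cv2.imwrite(f'pics/{sys.argv[1]}.png',cv2.resize(c,None,fx=3,fy=3)); np.savez('s.npz',img=img,d=d,P=P)
E
python3 look.py s1
```

```text
3.6 [551.40005454 140.03022714  88.32700558] [-179.9962769    -5.74028177   15.39835519] [1.29881706 0.23829184 2.05895481] [-0.02588752  0.2716353  -0.04136456] 12.750428971792173 88.01391005516052
```

View pics/s1.png

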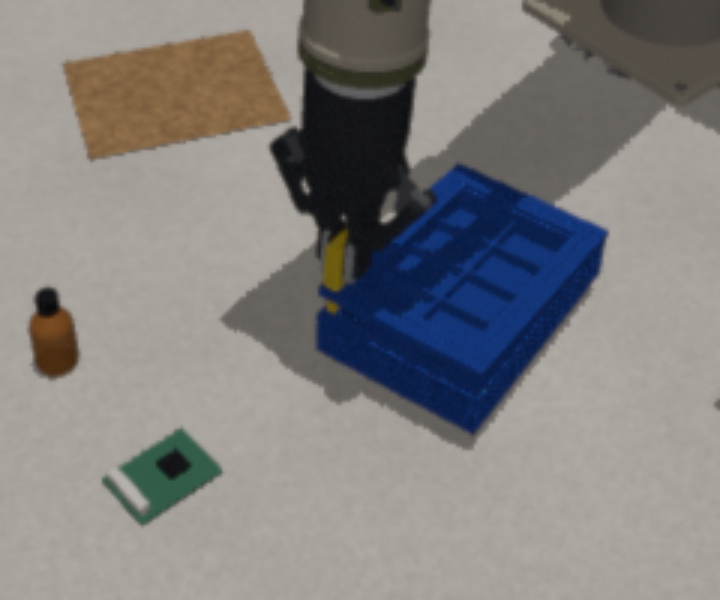

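The view shows the gripper on the lug with the tray somewhat raised; there is a strange yellow spot below the rim near (333,305). I'll check the rim plane tilt and the lug by depth.

```bash
cat > tilt.py <<'E'
from h import *
a=np.radians(15.4); X=np.array([np.cos(a),np.sin(a)]);Y=np.array([-X[1],X[0]])
def tp(P): # tray coords (initial)
    q=P[...,:2]-np.array([459.5,178.4]); return np.stack([q@X,q@Y,P[...,2]],-1)
f=np.load('s.npz'); img,d,P=f['img'],f['d'],f['P']; hsv=cv2.cvtColor(img,cv2.COLOR_BGR2HSV).astype(int)
H,S=hsv[...,0],hsv[...,1]; T=tp(P)
bl=(H>105)&(H<130)&(S>120)&(d>0)
# +y rim strip: height vs x
for y0,y1 in [(60,68),(-68,-60)]:
    for x0 in range(-100,110,20):
        m=bl&(T[...,1]>y0)&(T[...,1]<y1)&(T[...,0]>x0)&(T[...,0]<x0+20)&(T[...,2]>50)
        if m.sum()>3: print(y0,x0,m.sum(),np.percentile(T[m][:,2],[20,50,90]).round(1))
yl=(H>18)&(H<36)&(S>100)&(d>0)&(abs(T[...,0]-80)<40)&(abs(T[...,1]+62)<30)
q=T[yl]; print('yellow',len(q),q.min(0),q.max(0))
v,u=np.where(yl); 
for k in range(v.min(),v.max()+1): 
    c=T[yl&(np.mgrid[0:480,0:640][0]==k)]; 
    if len(c): print(k,c.mean(0).round(1),len(c))
m=bl&(T[...,0]>85)&(T[...,0]<125); q=T[m]
for z in range(0,100,10):
    w=q[(q[:,2]>=z)&(q[:,2]<z+10)]
    if len(w): print('front z',z,len(w),np.percentile(w[:,0],[10,50,90]).round(1), np.percentile(w[:,1],[2,98]).round(1))
E
python3 tilt.py
```

```text
60 -100 19 [65.1 66.1 68. ]
60 -80 19 [67.5 68.3 70.1]
60 -60 22 [69.8 70.5 71.8]
60 -40 20 [69.8 71.3 73. ]
60 -20 27 [72.6 73.7 75.3]
60 0 26 [58.1 75.5 76.6]
60 20 30 [58.7 76.3 78.1]
60 40 40 [56.4 78.8 81.2]
60 60 38 [57.4 80.5 81.9]
60 80 55 [56.9 80.  84.1]
60 100 6 [54.8 57.2 59.8]
-68 -100 14 [65.  66.1 67.8]
-68 -80 14 [66.9 68.1 69.3]
-68 -60 6 [67.9 68.4 70.2]
-68 80 19 [55.1 57.9 83.1]
yellow 133 [ 66.01920432 -68.02138389  59.35746327] [ 96.70674991 -53.16290896 123.04355671]
276 [ 66.8 -67.  119.5] 2
277 [ 69.7 -66.3 119.1] 3
278 [ 74.9 -65.4 120.7] 5
279 [ 77.3 -65.  119.8] 6
280 [ 80.2 -63.  120.1] 6
281 [ 83.8 -63.  119.9] 6
282 [ 86.6 -61.1 120.3] 6
283 [ 89.9 -60.1 120.4] 7
284 [ 90.8 -59.4 118.5] 7
285 [ 91.2 -59.1 116. ] 7
286 [ 91.1 -59.2 112.9] 7
287 [ 90.7 -59.4 109.4] 7
288 [ 90.9 -59.2 106.7] 7
289 [ 92.8 -59.2 105.1] 6
290 [ 93.  -59.  102.3] 6
291 [ 92.8 -59.1  99.1] 6
292 [ 93.  -58.9  96.2] 6
293 [ 92.1 -58.2  92.8] 7
294 [ 91.8 -58.4  89.4] 7
295 [ 94.4 -56.5  89.5] 5
296 [ 94.9 -56.1  87.1] 3
300 [ 94.8 -61.5  71. ] 1
301 [ 93.9 -59.4  68.4] 3
302 [ 92.7 -58.9  64.4] 4
303 [ 93.3 -59.8  61.1] 3
front z 10 17 [98.2 99.1 99.5] [-64.4  58.2]
front z 20 158 [ 98.3  99.9 101.2] [-60.9  70.6]
front z 30 167 [ 98.3  99.9 101.5] [-64.   70.8]
front z 40 176 [ 98.4 100.  101.4] [-64.  71.]
front z 50 366 [ 90.2  97.1 101. ] [-63.7  69.6]
front z 60 5 [ 95.2  99.8 100.9] [-40.2  63. ]
front z 70 67 [95.3 97.5 99.3] [-63.6  71.3]
front z 80 314 [87.  93.5 98.3] [-58.8  69.1]
front z 90 1 [86.8 86.8 86.8] [455.9 455.9]
```

The tilt is 0.10 rad with the far edge still on the stack, and the stack front face is unmoved at x≈100. The low yellow spot is the next tray's lug. I'll carry on to 0.18 rad, then draw.

Call:
{"fn": "jog_arm", "kwargs": {
  "rows": [
    [[-0.3,0,-3.6],[0,0.02,0]],
    [[-0.7,0,-7.2],[0,0.04,0]],
    [[-1.2,0,-10.8],[0,0.06,0]],
    [[-1.7,0,-14.3],[0,0.08,0]],
    [[-1.7,0,-14.3],[0,0.08,0]],
    [[-1.7,0,-14.3],[0,0.08,0]]
  ]
}}

```text
time: 4.2
tool_pos: [548.3, 139.2, 102.4]
tcp_rot: [-180.0, -10.3, 15.4]
ft_force: [-0.5, 0.2, 1.6]
finger_gap: 12.7
grip_force: 88.0
```

Call:
{"fn": "jog_arm", "kwargs": {
  "rows": [
    [[2,0,0.3],[0,0,0]],
    [[4,0,0.6],[0,0,0]],
    [[6,0,0.9],[0,0,0]],
    [[8,0,1.2],[0,0,0]],
    [[10,0,1.4],[0,0,0]],
    [[11.5,0,1.5],[0,0,0]],
    [[11.5,0,1.5],[0,0,0]]
  ]
}}

```text
time: 4.9
tool_pos: [560.1, 142.3, 102.9]
tcp_rot: [180.0, -10.3, 15.4]
ft_force: [-1.9, -1.0, 0.3]
finger_gap: 13.0
grip_force: 87.8
```

```bash
python3 look.py s2; python3 tilt.py | grep -v '^2\|^30'
```

```text
4.95 [560.06728999 142.3479685  102.93859597] [179.9985717  -10.34801724  15.39678798] [-0.84984319  0.55362675 -0.28104433] [-0.14080448  0.40140907  0.0643077 ] 13.018171979648388 87.79078960418701
60 -100 9 [64.4 65.3 67.1]
60 -80 19 [67.7 69.1 70.8]
60 -60 21 [71.  72.  73.8]
60 -40 26 [57.  75.4 77.2]
60 -20 33 [57.6 77.7 80.9]
60 0 39 [56.6 80.  84.4]
60 20 43 [56.8 59.5 87. ]
60 40 45 [56.4 59.1 91. ]
60 60 50 [57.  59.7 94.6]
60 80 54 [56.1 59.5 97.8]
60 100 24 [58.3 95.2 99.6]
-68 -100 11 [62.5 64.3 66.6]
-68 -80 12 [67.1 68.7 70.5]
-68 -60 6 [71.1 71.4 72.3]
-68 80 14 [53.5 56.6 57.7]
-68 100 11 [ 94.4  98.1 100.2]
yellow 145 [ 72.31159104 -70.49424693  60.65639797] [104.66664796 -50.82126271 155.31963918]
front z 10 7 [99.1 99.3 99.6] [-57.  61.]
front z 20 163 [ 98.5  99.9 101.3] [-64.   70.7]
front z 30 175 [ 98.5 100.  101.5] [-63.   70.7]
front z 40 180 [ 98.3 100.1 101.5] [-63.2  70.4]
front z 50 363 [ 89.9  96.6 100.8] [-63.4  69.9]
front z 60 6 [93.4 95.1 98.1] [-48.8  60.8]
front z 70 26 [92.7 93.7 94.9] [-43.4  48.9]
front z 90 489 [ 88.9  99.7 107.6] [-58.1  70.9]
```

Call:
{"fn": "jog_arm", "kwargs": {
  "rows": [
    [[0.4,0,-2],[0,0,0]],
    [[0.9,0,-4.9],[0,0,0]],
    [[1.4,0,-7.9],[0,0,0]],
    [[2.2,0,-11.8],[0,0,0]],
    [[2.9,0,-15.8],[0,0,0]],
    [[3.6,0,-19.7],[0,0,0]],
    [[4.5,0,-24.6],[0,0,0]],
    [[4.5,0,-24.6],[0,0,0]]
  ]
}}

```text
time: 5.75
tool_pos: [560.4, 142.4, 129.1]
tcp_rot: [180.0, -10.4, 15.4]
ft_force: [-0.2, 0.2, -1.6]
finger_gap: 12.9
grip_force: 87.9
```

```bash
python3 look.py s3; python3 tilt.py | grep -v '^2\|^30'
```

```text
5.8 [560.15438662 142.34269687 128.54376979] [179.99222011 -10.37885589  15.40057867] [ 0.12411702  0.65674792 -1.64290715] [-0.0561894   0.02368087  0.03567918] 12.792555004618418 87.90108561515808
60 -100 25 [56.5 57.9 89.8]
60 -80 39 [57.  58.8 95.7]
60 -60 38 [55.9 59.6 98.7]
60 -40 43 [ 57.4  98.3 102.3]
60 -20 40 [ 56.5  58.3 105.9]
60 0 48 [ 56.7  59.8 109.5]
60 20 43 [ 56.4  58.6 112.4]
60 40 50 [ 56.4  86.2 116.9]
60 60 48 [ 57.   58.6 120.3]
60 80 55 [ 56.2  58.8 123.8]
60 100 22 [117.1 123.8 125.9]
-68 -100 7 [89.9 91.1 92.8]
-68 -80 15 [92.1 94.1 96.1]
-68 -60 10 [95.8 96.8 98.7]
-68 -40 6 [ 98.1 100.1 101.9]
-68 -20 7 [104.6 104.8 105.9]
-68 0 5 [106.2 107.8 109.7]
-68 20 8 [110.6 112.1 113.7]
-68 80 8 [56.  56.6 58.2]
-68 100 16 [ 53.8 120.9 125.6]
yellow 203 [ 70.02182838 -69.07456786  58.97989387] [105.08190078 -51.71529971 177.75527752]
front z 10 11 [97.7 98.8 99.7] [-59.1  55.4]
front z 20 160 [ 98.6 100.2 101.3] [-62.4  70.8]
front z 30 179 [ 98.3  99.9 101.4] [-63.4  70.9]
front z 40 174 [ 98.   99.8 101.3] [-63.   71.1]
front z 50 365 [ 90.   96.7 100.8] [-64.   70.1]
front z 60 5 [ 94.3  96.4 100.7] [-21.3  39.2]
front z 80 1 [88. 88. 88.] [-835. -835.]
front z 90 15 [93.1 94.4 94.7] [-41.5  51.2]
```

View pics/s3.png

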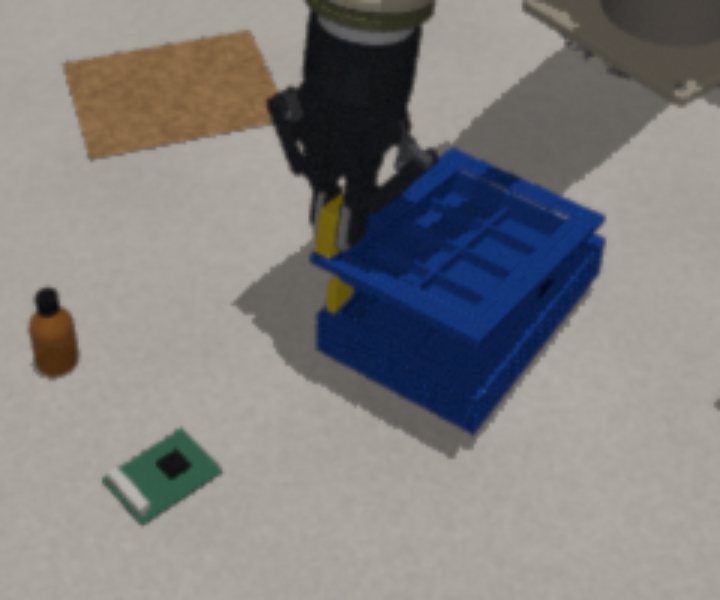

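Tray is free: it hangs tilted above the stack, stack front still at x≈100, bottle and board untouched. Next: level and raise, then travel.

Call:
{"fn": "jog_arm", "kwargs": {
  "rows": [
    [[0.9,0,-5],[0,0,0]],
    [[1.8,0,-10],[0,-0.02,0]],
    [[2.7,0,-15],[0,-0.05,0]],
    [[3.6,0,-20],[0,-0.08,0]],
    [[4.5,0,-24.6],[0,-0.11,0]],
    [[4.5,0,-24.6],[0,-0.14,0]],
    [[4.5,0,-24.6],[0,-0.165,0]],
    [[4.5,0,-24.6],[0,-0.18,0]],
    [[4.5,0,-24.6],[0,-0.18,0]]
  ]
}}

```text
time: 6.7
tool_pos: [559.8, 142.3, 152.5]
tcp_rot: [-180.0, 0.1, 15.4]
ft_force: [0.3, -0.0, -1.1]
finger_gap: 12.6
grip_force: 87.9
```

Call:
{"fn": "jog_arm", "kwargs": {
  "rows": [
    [[-2,5,0],[0,0,0]],
    [[-6,17,0],[0,0,0]],
    [[-14,37,0],[0,0,0]],
    [[-24,65,0],[0,0,0]],
    [[-36,97,0],[0,0,0]],
    [[-48,129,0],[0,0,0]],
    [[-59,159,0],[0,0,0]],
    [[-68,184,0],[0,0,0]],
    [[-74,200,0],[0,0,0]],
    [[-77,207,0],[0,0,0]]
  ]
}}

```text
time: 7.7
tool_pos: [539.8, -80.2, 153.0]
tcp_rot: [180.0, -0.0, 15.3]
ft_force: [-0.7, 0.5, -1.4]
finger_gap: 12.7
grip_force: 87.9
```

Call:
{"fn": "jog_arm", "kwargs": {
  "rows": [
    [[-2,5,0],[0,0,0.02]],
    [[-6,17,0],[0,0,0.06]],
    [[-14,37,0],[0,0,0.12]],
    [[-24,65,0],[0,0,0.2]],
    [[-36,97,0],[0,0,0.3]],
    [[-48,129,0],[0,0,0.4]],
    [[-59,159,0],[0,0,0.5]],
    [[-68,184,0],[0,0,0.57]],
    [[-74,200,0],[0,0,0.62]],
    [[-77,207,0],[0,0,0.64]]
  ]
}}

```text
time: 8.7
tool_pos: [521.0, -299.0, 152.7]
tcp_rot: [180.0, 0.0, -21.5]
ft_force: [0.1, 0.5, -1.4]
finger_gap: 13.0
grip_force: 87.9
```

```bash
cat > fin.py <<'E'
from h import *
import sys
s=r.sense(); print(s['time'],s['tool_pos'],s['tcp_rot'],s['ft_force'],s['finger_gap'],s['grip_force'])
for n in ['scene','side']:
    img,d,P=cloud(n); cv2.imwrite(f'pics/{n}_{sys.argv[1]}.png',img)
    hsv=cv2.cvtColor(img,cv2.COLOR_BGR2HSV).astype(int); H,S=hsv[...,0],hsv[...,1]
    bl=(H>105)&(H<130)&(S>120)&(d>0)&(abs(P[...,0]-470)<170)&(abs(P[...,1]+210)<170)&(P[...,2]>100)&(P[...,2]<220)
    nn,l,st,_=cv2.connectedComponentsWithStats(bl.astype(np.uint8)); bl=l==(1+st[1:,4].argmax())
    q=P[bl]; A=np.c_[q[:,:2],np.ones(len(q))]; zt=np.percentile(q[:,2],60)
    q=q[abs(q[:,2]-zt)<8]
    for _ in range(4):
        A=np.c_[q[:,:2]-q[:,:2].mean(0),np.ones(len(q))]; k=np.linalg.lstsq(A,q[:,2],rcond=None)[0]; e=q[:,2]-A@k; q=q[abs(e)<3] if (abs(e)<3).sum()>100 else q
    print(n,'rim',len(q),'tilt',k[:2],'z',np.median(q[:,2]),cv2.minAreaRect(q[:,:2].astype(np.float32)))
    f=np.load(n+'0.npz'); i0,P0=f['img'],f['P']; h0=cv2.cvtColor(i0,cv2.COLOR_BGR2HSV).astype(int)
    m=((h0[...,0]>5)&(h0[...,0]<25)&(h0[...,1]>60)&(h0[...,1]<190)&(f['d']>0)&(abs(P0[...,2]-3)<5)&(abs(P0[...,0]-470)<130)&(abs(P0[...,1]+210)<130)).astype(np.uint8)
    m=cv2.morphologyEx(m,cv2.MORPH_OPEN,np.ones((3,3)));nn,l,st,_=cv2.connectedComponentsWithStats(m); q=P0[l==(1+st[1:,4].argmax())]
    print('pad',len(q),cv2.minAreaRect(q[:,:2].astype(np.float32)))
E
python3 fin.py a
```

```text
8.7 [ 520.99138751 -298.96976989  152.70738721] [ 1.79993494e+02  1.00652516e-02 -2.14539204e+01] [ 0.10892706  0.49836238 -1.4167865 ] 12.99606705004322 87.86025524139404
scene rim 901 tilt [-0.00023766 -0.00032673] z 145.87200943488426 ((469.6722106933594, -209.22850036621094), (143.67141723632812, 197.60458374023438), 67.9024887084961)
pad 2088 ((468.50921630859375, -211.07476806640625), (156.39100646972656, 189.69252014160156), 68.98771667480469)
side rim 1548 tilt [-0.00458552 -0.00425209] z 145.01080820221262 ((466.6145324707031, -213.97988891601562), (142.2764434814453, 199.63059997558594), 68.23218536376953)
pad 3601 ((467.1187438964844, -212.9037628173828), (152.31153869628906, 191.10116577148438), 68.3726806640625)
```

View pics/side_a.png

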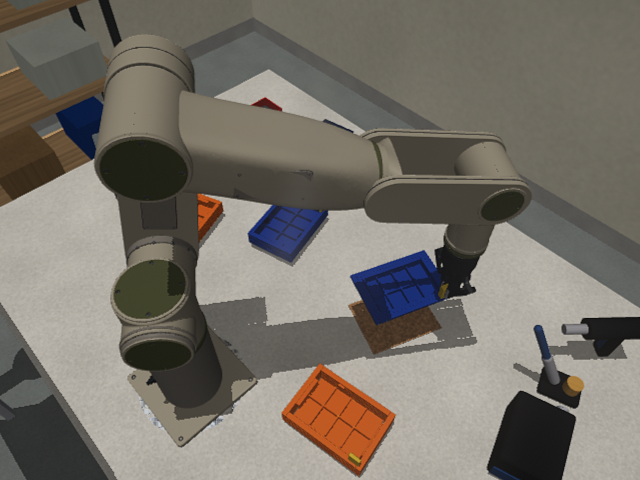

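Side view: tray is level over the pad around (400,287), and the remaining stack stands at (288,232). Tray centre and pad centre agree to under 1 mm, and the tray's centre is 130 mm above the pad. I'll lower 6 mm and settle.

Call:
{"fn": "jog_arm", "kwargs": {
  "rows": [
    [[0,0,2],[0,0,0]],
    [[0,0,4],[0,0,0]],
    [[0,0,6],[0,0,0]],
    [[0,0,6],[0,0,0]],
    [[0,0,6],[0,0,0]],
    [[0,0,6],[0,0,0]],
    [[0,0,6],[0,0,0]],
    [[0,0,6],[0,0,0]]
  ]
}}

```text
time: 9.6
tool_pos: [521.3, -297.8, 146.9]
tcp_rot: [-180.0, -0.0, -21.3]
ft_force: [0.2, 0.2, -0.2]
finger_gap: 12.6
grip_force: 87.9
```

```bash
python3 fin.py b && python3 -c "
from bench import r
print(r.hand_in())"
```

```text
9.6 [ 521.25344053 -297.78671394  146.94166263] [-1.79999819e+02 -6.58398753e-03 -2.12730048e+01] [ 0.2438809   0.21688948 -0.24425264] 12.552424574576925 87.85160064697266
scene rim 880 tilt [-0.00179646  0.00057559] z 140.01136098291101 ((469.39996337890625, -209.17703247070312), (145.42955017089844, 197.5701141357422), 68.87181091308594)
pad 2088 ((468.50921630859375, -211.07476806640625), (156.39100646972656, 189.69252014160156), 68.98771667480469)
side rim 1482 tilt [-0.00546258 -0.0032974 ] z 139.11800701027062 ((467.04742431640625, -212.19020080566406), (141.81471252441406, 199.6883544921875), 68.67182922363281)
pad 3601 ((467.1187438964844, -212.9037628173828), (152.31153869628906, 191.10116577148438), 68.3726806640625)
the job is handed in; nothing more can be done
None
```

The job is handed in: the tray was peeled off lug end first and is held level by its lug, with its centre within about 2 mm of the pad centre and about 12 cm above the pad; the stack, bottle and board had not moved when last checked, just after the lift, and the reel, well clear of the path, was not re-measured.

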